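# Tare the date seller's scale through its covered key well

### The job

The empty basket is standing on the scale: tare it. With a fingertip, push the sliding cover on the scale's key panel fully open (away from the robot, by its yellow ridge), reach down into the well it uncovers and press the sunken green tare key right down, holding it down for about a second, then push the cover fully shut again and move clear. Nothing is to be picked up: leave the basket on the pan and everything else on the counter where it stands, and do not press the red key in the open well beside it.

Things in the scene. Friction and masses are not known exactly. Their poses are not given: they have to be found in the camera images.
- scale: shop scale fixed to the counter, white housing 200 (x) by 360 (y) mm. Origin: centre of its underside, on the counter; x points away from the robot (turned up to 20 degrees), y to its left. Right part (y -180 to +20 mm): square steel pan, top 62 mm up, with the empty basket. Left part (y +20 to +180 mm): flat key panel, 60 mm up, with two wells, centres at x -45 mm, and a flat display
- tare_well (a point): centre of the tare well's mouth, level with the panel (60 mm above the counter), at y +62 mm of the scale, under the cover. The well is 46 by 46 mm, sides along the scale's x and y, 30 mm deep, axis vertical; axes as the scale's
- cover_path (a point): point on the panel at x 0, y +62 mm of the scale, midway between the two rails the cover slides in: 6 mm high, 56 mm apart, from x -78 to +68 mm of the scale. Beyond the open cover the panel is flat and clear to x +100 mm
- cover (a joint): position of the sliding cover along the scale's +x (away from the robot), m: 0 fully shut over the tare well, 0.058 fully open (end stop; well clear from about 0.050). Starts shut or slightly ajar. Stays where it is left; slides with about 1 to 2 N
- cover_ridge (a point): top centre of the cover's upright yellow ridge, 83 mm above the counter; moves with the cover, and is right over the well's centre when shut. The ridge is 8 mm thick (x), 40 mm wide (y) and stands 18 mm up from the middle of the grey cover plate (54 by 54 mm, 4 mm thick, its top 65 mm above the counter)
- tare_key (a joint): travel of the green tare key, m: 0 released, grows downwards to 0.006 fully down; springs back; 1.5 N starts it, about 5 N takes it fully down
- tare_key_top (a point): centre of the top face of the round green tare key, 26 mm across; when released it lies 46 mm above the counter, 14 mm below the panel, in the middle of the tare well. Its axis is vertical
- red_key (a joint): travel of the red key (memory clear) like the tare key's: it must stay at 0
- red_key_top (a point): centre of the top face of the red key, the same size and depth as the tare key, in the open well 76 mm to the scale's +y of the tare well
- basket: empty woven palm basket on the scale's pan, 124 mm across at the rim, 50 mm high; origin: centre of its underside; leave
- weight: brass 500 g weight with a knob, 48 mm across, 67 mm high, on the counter before the scale; origin: centre of its underside; leave
- date_a: a brown date, 43 mm long, 23 mm high, on the counter before the scale; origin: centre of its underside; leave
- date_b: a yellow date, 43 mm long, 23 mm high, on the counter behind the scale; origin: centre of its underside; leave
- jar: amber glass jar with a brass lid, 68 mm across, 100 mm high, on the counter to the left; origin: centre of its underside; leave
- scoop: serving spoon lying on the counter to the right, near the robot, under 250 mm long; leave
- carton: cardboard gift box, 150 by 100 by 45 mm, on the counter to the right; origin: centre of its underside; leave
Not all that is in view belongs to the job. Leave any blue or turquoise look-alike of the basket alone.

How it is judged:
On the way, in this order (a step that is already met when the one before it is completed fails the run):
1. the cover is pushed open (value of joint cover above 0.047 m), for 0.1 s.
2. the tare key is held down in its well, the cover open (value of joint tare_key above 0.0045 m and value of joint cover above 0.035 m), for 0.5 s.
3. the key is released and the cover pushed shut again (value of joint tare_key below 0.0015 m and value of joint cover below 0.005 m), for 0.2 s.
At the end, for the whole second after the job is handed in: The cover was opened, the tare key held fully down for at least half a second and released, and the cover is shut again to within 5 mm; the red key is up; the basket stands within 20 mm of its place on the pan and everything else within 25 mm of where it was (all of step 3 and value of joint red_key below 0.002 m and distance of basket from where it was at the start of the episode below 0.02 m and linear speed of basket below 0.02 m/s and distance of each of weight, date_a, date_b, jar, scoop, carton from where it was at the start of the episode below 0.025 m); the robot touches nothing.
It fails at once if the red key is pressed (value of joint red_key above 0.003 m).
It fails at once if the basket is lifted, carried or pushed off its place on the pan (distance of basket from where it was at the start of the episode above 0.02 m).
It fails at once if another thing on the counter is lifted, carried or knocked (distance of any of weight, date_a, date_b, jar, scoop, carton from where it was at the start of the episode above 0.025 m).
It also fails if it takes over 45 s, if anything falls off the work surface, if the arm or the gripper's body presses on something with over 40 N, if the wrist force passes 120 N, or if a joint passes its speed limit or range.

### The arm

A 6-joint arm with a two-finger parallel gripper is mounted at the origin on the work surface. World frame = base frame: x ahead of the robot, y to its left, z up, the work surface at z = 0. Lengths are in m, angles in rad, forces in N, time in s.
With the tool pointing down it reaches from about 0.35 to 0.775 m from the base axis. Payload 5.5 kg.
Tool frame: the origin (TCP) lies on the centre line of the jaws, within the pads' length; the fingertips stand 11 mm ahead of it and the grasp point (between the pads) lies 8 mm behind it (env.nose_length is the distance from the TCP to the fingertips, in m); x points along the fingers, z is the direction in which the jaws open and shut, and the axes are right-handed (so a half turn about x gives the same grasp; the last joint's range is limited). The gripper opens to 85 mm and grips with 20 to 120 N. Pads are 22 mm wide; open, the fingers measure 114 mm over their backs; the gripper's body (76 mm by 85 mm) begins 54 mm behind the grasp point. The pads swing forward as they close: fully open they stand 13 mm farther back than shut.
Start: joints at [1.201, 0.313, 0.046, 1.304, 0, 1.431], TCP at [0.131, 0.56, 0.219] pointing down, gripper open.
Joint ranges: [-2.76, 2.76], [-0.86, 1.69], [-1.03, 1.26], [-2.2, 2.34], [-1.47, 1.5], [-3.14, 3.14]. Speed limits (rad/s): [2.57, 2.57, 3.14, 3.14, 3.14, 3.14].

### API

Orientations are given as a unit quaternion [w, x, y, z].
In Python, from workcell import env gives the robot as it stands. The module is installed in compiled form; this text tells all that it offers.
- The arm moves only by the tool step_arm, never from a script. Its argument "moves" is a list that holds one entry, the list of rows, each a list of 7 numbers: the turn, a rotation vector about the tool's x, y, z in rad, then the shift along the tool's x, y, z in m, then the opening, from 0 (shut) to 1 (fully open). In form: [[[rx, ry, rz, tx, ty, tz, grip], ...]]. A call has 1 to 12 rows; each row is the pose to reach, as a shift and turn from the pose measured when the call began, along the tool's axes at that moment; what a row does not reach only later rows make up. A row lasts 1/10 s, in which the tool goes at most 50 mm and 8.59 degrees, less where a joint would pass 70% of its speed; a pose out of reach is approached as far as the arm can. A call with a gripper value outside its range is refused whole. The fingers move at their own pace and stop on an object; "force" is the grip in N (left out, the last holds). Time passes only in rows, so rows that repeat a pose let the fingers close. It gives the time, the measured TCP pose, the force and the opening at its end, in the units of the state.
- env.get_state(): the state, without advancing time (a new reading comes with each control period).
- env.read_camera(name): name is "side" or "top"; returns (picture, depth): 420x560x3 uint8, red, green, blue; 420x560 float32, m along the optical axis (not along the pixel's ray), 0 where there is no reading.
- env.get_calibration(name): a dict with "mtx" (3x3 intrinsics, pixels), "camera_from_world" (4x4, takes a point from world to camera coordinates). Camera axes: x right, y down, z forward; pixel columns grow to the right and rows downward; lengths in m; the calibration is good to about 2 mm. A picture is of the moment at which its call begins. get_calibration takes no time and is no camera call.
- env.hand_in(): hands the job in, once; it reports no verdict.
Trained networks look in the newest picture that a camera, given by its name, has taken for a name from the list of things; names that differ only in an ending like _2 or _b are one class to them, and where a whole thing is asked for, a point or a joint stands for the part that bears it (a point fixed in the world has none). Each returns a list of dicts, best first, with "confidence" (0 to 1); they miss things now and then, are a little off and sometimes report something else, mostly with a low value. They report only what shows in the picture. A call takes as long as a camera call. They do not tell look-alikes from the thing itself.
- env.boxes_of(camera, thing): "uv" ([column, row] in pixels, amid what is visible of it).
- env.silhouettes(camera, thing): "mask" (420x560 bool, what is visible of it) and "uv" ([column, row] in pixels, amid what is visible of it).
The state is a dict: "clock": time; "joint_pos": joint angles; "qvel": joint speeds; "tau": joint torques, N m; "tcp_pos": TCP position; "orientation": TCP orientation; "wrist_force": force on the tool from outside, world axes, zero at the start; "ft_torque": the same for the moment, N m; "finger_gap": finger opening in m.
Only numpy, scipy, OpenCV 4.12 (cv2) and the standard library are available. Lean on these libraries where they do the work, as an engineer would, in place of code of your own. Each camera call takes 0.05 s, during which the arm holds its last target.

## Working session

There is one attempt and no reset: what is moved stays moved. The work goes in short steps, Python scripts to look and compute and a tool call to move; the robot and the scene stay as the last step left them, time stands still between calls to the robot, and variables do not carry over. Pictures are saved under pics/ and viewed, and the job is handed in when it is done.

Besides the shell and the picture viewer there is one more tool, called after "Emit:" as name([rows], argument=value, ...), one row to a line, values as JSON. step_arm: Moves the arm, as the interface text tells. Its arguments: {"type":"object","properties":{"moves":{"type":"array","items":{"type":"array","items":{"type":"array","items":{"type":"number"}}}},"force":{"type":"number"}},"required":["moves"]}

```bash
mkdir -p pics
cat > h.py <<'E'
import numpy as np, cv2
from workcell import env
from scipy.spatial.transform import Rotation as R
def snap(cam,name):
    p,d=env.read_camera(cam); cv2.imwrite(f'pics/{name}.png',p[:,:,::-1]); np.save(f'{name}_d.npy',d); return p,d
def world(cam,u,v,z=None,d=None):
    c=env.get_calibration(cam);K=c['mtx'];T=np.linalg.inv(c['camera_from_world'])
    r=np.linalg.inv(K)@np.array([u,v,1.0])
    if d is not None: return (T@np.append(r*d,1))[:3]
    o=T[:3,3];w=T[:3,:3]@r; return o+w*(z-o[2])/w[2]
def proj(cam,P):
    c=env.get_calibration(cam);q=c['camera_from_world']@np.append(P,1);q=c['mtx']@q[:3];return q[:2]/q[2]
E
python3 - <<'E'
from h import *
s=env.get_state()
print({k:np.round(v,3) for k,v in s.items()},env.nose_length)
for c in('top','side'):
    snap(c,c+'0')
    for t in('cover_ridge','cover','red_key_top','scale','basket','weight','jar','tare_key'):
        r=env.boxes_of(c,t); print(c,t,[(np.round(a['uv'],1),round(a['confidence'],2)) for a in r][:3])
E
```

```text
{'clock': np.float64(0.0), 'joint_pos': array([1.201, 0.314, 0.045, 1.304, 0.   , 1.431]), 'qvel': array([0.   , 0.002, 0.   , 0.002, 0.001, 0.001]), 'tau': array([-0.0000e+00, -4.8063e+01,  2.9853e+01,  1.9000e-02, -0.0000e+00,
        0.0000e+00]), 'tcp_pos': array([0.131, 0.559, 0.218]), 'orientation': array([ 0.553, -0.44 ,  0.555,  0.439]), 'wrist_force': array([-0.016,  0.002, -0.38 ]), 'ft_torque': array([-0.037, -0.001,  0.002]), 'finger_gap': np.float64(0.086)} 0.011
top cover_ridge [(array([229.7, 197.2]), 0.79)]
top cover [(array([230.1, 198.4]), 0.86)]
top red_key_top [(array([245.6, 189.8]), 0.54)]
top scale [(array([243.7, 187.4]), 0.72)]
top basket [(array([292.4, 187.5]), 0.9), (array([360.8, 133.1]), 0.89), (array([372.2, 214. ]), 0.6)]
top weight [(array([284.5, 256.6]), 0.7)]
top jar [(array([138.4, 172.6]), 0.61)]
top tare_key []
side cover_ridge [(array([279.4, 171. ]), 0.79)]
side cover [(array([281.1, 169.4]), 0.66), (array([269. , 214.5]), 0.32)]
side red_key_top []
side scale [(array([269.6, 210.8]), 0.56)]
side basket [(array([278.8, 302.9]), 0.62), (array([292.8, 201.9]), 0.59), (array([382.7, 276.3]), 0.57)]
side weight [(array([217.8, 223.8]), 0.96)]
side jar [(array([296.4, 118.9]), 0.91), (array([271.8, 218.8]), 0.28)]
side tare_key [(array([220.6, 225.3]), 0.39)]
```

View pics/top0.png

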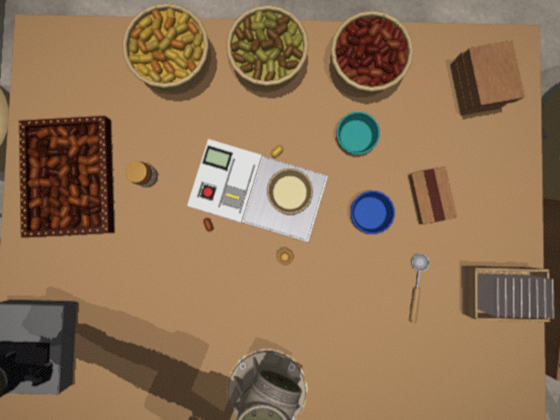

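View pics/side0.png

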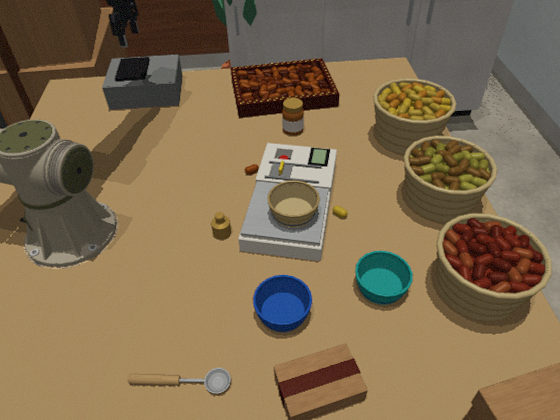

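The scale sits at top-view (255,190), turned slightly; the ridge is around (232,197) and the red key at (208,191). I'll measure it more precisely.

Run:
```python
from h import *
p=cv2.imread('pics/top0.png');cv2.imwrite('pics/topz.png',cv2.resize(p[130:250,180:335],None,fx=5,fy=5,interpolation=cv2.INTER_CUBIC))
p=cv2.imread('pics/side0.png');cv2.imwrite('pics/sidez.png',cv2.resize(p[135:265,235:350],None,fx=4.6,fy=4.6,interpolation=cv2.INTER_CUBIC))
for c in('top','side'):
    d=np.load(c+'0_d.npy');p=cv2.imread(f'pics/{c}0.png');hsv=cv2.cvtColor(p,cv2.COLOR_BGR2HSV)
    cal=env.get_calibration(c); print(c,np.linalg.inv(cal['camera_from_world'])[:3,3],cal['mtx'][0,0])
    for nm,box,lo,hi,z in(('ridge',{'top':(215,185,250,210),'side':(270,155,295,180)},(20,120,100),(36,255,255),.083),('red',{'top':(195,180,222,205),'side':(270,145,300,165)},(0,150,80),(9,255,255),.046)):
        x0,y0,x1,y1=box[c]; m=cv2.inRange(hsv,lo,hi)
        mm=np.zeros_like(m);mm[y0:y1,x0:x1]=m[y0:y1,x0:x1]
        v,u=np.nonzero(mm)
        if len(u)==0: continue
        W=np.array([world(c,a,b,d=d[b,a]) for a,b in zip(u,v)])
        print(c,nm,len(u),u.mean(),v.mean(),world(c,u.mean(),v.mean(),z), np.median(W,0),cv2.minAreaRect(np.c_[u,v].astype(np.float32)))
    # panel/pan heights
    H,Wd=d.shape
    uu,vv=np.meshgrid(range(Wd),range(H));K=cal['mtx'];T=np.linalg.inv(cal['camera_from_world'])
    P=np.stack([(uu-K[0,2])/K[0,0]*d,(vv-K[1,2])/K[1,1]*d,d,np.ones_like(d)],-1)@T.T
    m=((P[...,2]>.045)&(P[...,2]<.075)).astype(np.uint8)
    n,l,st,ce=cv2.connectedComponentsWithStats(m)
    for i in range(1,n):
        if st[i,4]>1500:
            q=P[l==i][:,:2]; r=cv2.minAreaRect(q.astype(np.float32)); print(c,'blob',st[i],r,np.round(cv2.boxPoints(r),3).tolist())
```

```text
top [ 0.45111866 -0.0359193   1.42615476] 483.11242244296864
top ridge 31 232.16129032258064 195.80645161290323 [0.54964588 0.10868474 0.083     ] [0.54938943 0.1089067  0.08276331] ((232.07546997070312, 195.73585510253906), (12.63716983795166, 2.1977689266204834), 15.945395469665527)
top red 75 207.56 191.52 [0.56302727 0.18368812 0.046     ] [0.56313781 0.1843263  0.04536784] ((207.5, 191.5), (9.0, 9.0), 90.0)
top blob [  19  116   90  122 6997] ((0.5980579257011414, 0.6022126078605652), (0.34150755405426025, 0.25468868017196655), 4.478728294372559) [[0.4180000126361847, 0.7160000205039978], [0.43799999356269836, 0.4620000123977661], [0.777999997138977, 0.48899999260902405], [0.7580000162124634, 0.7429999709129333]]
top blob [ 187  140  141  102 6705] ((0.5688177943229675, 0.04016651213169098), (0.36076149344444275, 0.20079557597637177), 74.54624938964844) [[0.42399999499320984, -0.10700000077486038], [0.6179999709129333, -0.1599999964237213], [0.7139999866485596, 0.18700000643730164], [0.5199999809265137, 0.2409999966621399]]
side [ 0.4789946  -0.85336102  0.89203964] 470.69923362
[... 316 characters left out ...]
0.56538547 0.1869113  0.0460113 ] ((283.0, 156.5), (3.0, 8.0), 90.0)
side blob [ 230   58  109   49 2866] ((0.5986223816871643, 0.5992821455001831), (0.34022390842437744, 0.26469850540161133), 4.481369495391846) [[0.4189999997615814, 0.7179999947547913], [0.4390000104904175, 0.45399999618530273], [0.7789999842643738, 0.48100000619888306], [0.7580000162124634, 0.7450000047683716]]
side blob [ 238  143   98  107 5622] ((0.5693702697753906, 0.038876041769981384), (0.36627140641212463, 0.20044825971126556), 74.50145721435547) [[0.42399999499320984, -0.11100000143051147], [0.6169999837875366, -0.164000004529953], [0.7149999737739563, 0.1889999955892563], [0.5220000147819519, 0.24199999868869781]]
```

View pics/topz.png

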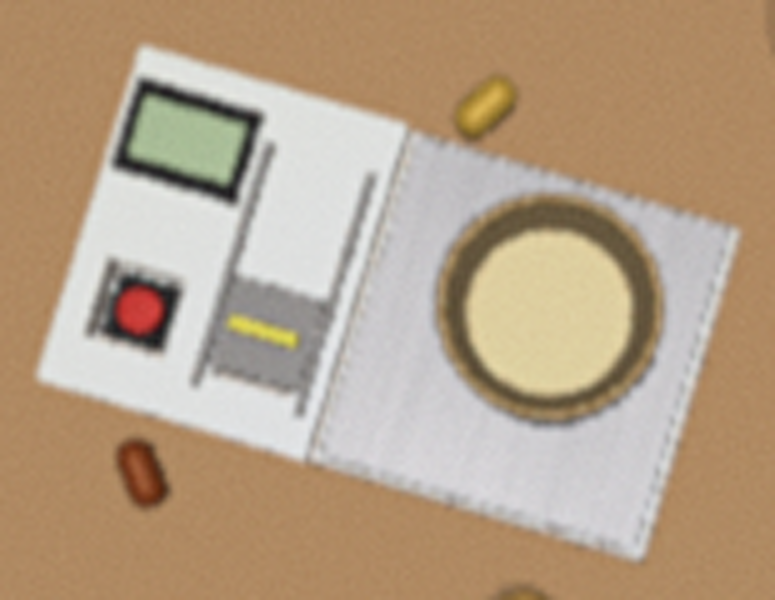

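View pics/sidez.png

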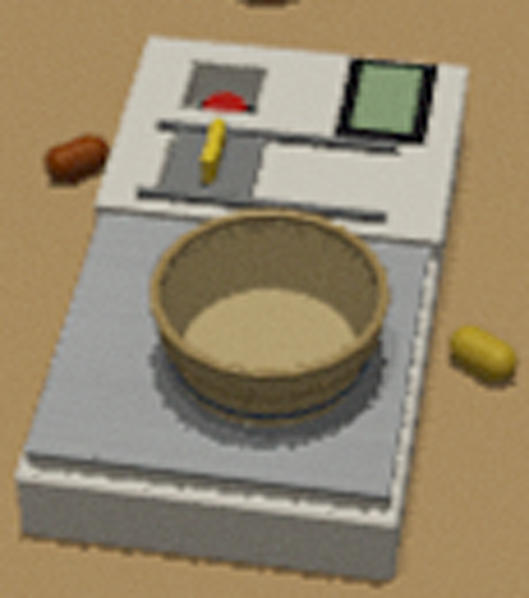

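```bash
cat >> h.py <<'E'
psi=np.deg2rad(-15.45); C=np.array([.569,.040])
X=np.array([np.cos(psi),np.sin(psi)]);Y=np.array([-X[1],X[0]])
WELL=C-.045*X+.062*Y
def tgt(dx,dy,ztip): return np.append(WELL+dx*X+dy*Y, ztip+env.nose_length)
def cur():
    s=env.get_state();q=s['orientation'];r=R.from_quat([q[1],q[2],q[3],q[0]]);return s,s['tcp_pos'],r
def where():
    s,p,r=cur();d=p[:2]-WELL; print('t',round(float(s['clock']),2),'dx,dy,tipz',np.round([d@X,d@Y,p[2]-env.nose_length],4),'F',np.round(s['wrist_force'],1),'gap',s['finger_gap'],'\n',np.round(r.as_matrix(),3).tolist())
def go(dx,dy,z,sgn=None):
    s,p,r=cur(); best=None
    for sg in(1,-1):
        M=np.stack([[0,0,-1],np.append(sg*X,0),np.cross([0,0,-1],np.append(sg*X,0))],1)
        rv=(r.inv()*R.from_matrix(M)).as_rotvec()
        if best is None or np.linalg.norm(rv)<np.linalg.norm(best): best=rv
    print('rot',np.round(best,4),'shift',np.round(r.inv().apply(tgt(dx,dy,z)-p),4))
E
python3 - <<'E'
from h import *
print(WELL,proj('top',[*WELL,.06]),[ (n,world('top',*uv,z)) for n,uv,z in(('basket',(290,191),.112),('weight',(284.5,256.6),.06),('jar',(138,172),.1))])
d=np.array([.5495,.1087])-WELL;print('ridge rel',d@X,d@Y)
where();go(-.035,0,.16);go(-.035,0,.071)
E
```

```text
[0.54214279 0.11174741] [231.85413213 199.03126911] [('basket', array([ 0.56439094, -0.05197438,  0.112     ])), ('weight', array([ 0.38352403, -0.04133545,  0.06      ])), ('jar', array([0.60832113, 0.36971417, 0.1       ]))]
ridge rel 0.007903167910547675 -0.000977339873396377
t 0.9 dx,dy,tipz [-0.5157  0.3225  0.2076] F [-0.7 -0.3  0.6] gap 0.08524824625329144 
 [[0.0, -0.974, 0.228], [0.0, 0.228, 0.974], [-1.0, -0.0, 0.0]]
rot [0.0398 0.0001 0.    ] shift [ 0.0475 -0.4674 -0.3413]
rot [0.0398 0.0001 0.    ] shift [ 0.1365 -0.4674 -0.3414]
```

Emit:
step_arm([
  [[0.0398,0,0,0,-0.0385,-0.028,0],[0.0398,0,0,0,-0.077,-0.056,0],[0.0398,0,0,0,-0.1155,-0.084,0],[0.0398,0,0,0,-0.154,-0.112,0],[0.0398,0,0,0,-0.1925,-0.14,0],[0.0398,0,0,0,-0.231,-0.168,0],[0.0398,0,0,0,-0.2695,-0.196,0],[0.0398,0,0,0.01,-0.308,-0.224,0],[0.0398,0,0,0.02,-0.3465,-0.252,0],[0.0398,0,0,0.03,-0.385,-0.28,0],[0.0398,0,0,0.04,-0.425,-0.31,0],[0.0398,0,0,0.0475,-0.4674,-0.3413,0]],
])

```text
clock: 2.1
tcp_pos: [0.5065, 0.1225, 0.1712]
orientation: [0.563, -0.428, 0.563, 0.428]
wrist_force: [0.8, 0.7, 0.1]
finger_gap: -0.0002
```

Emit:
step_arm([
  [[0,0,0,0,0,0,0],[0,0,0,0,0,0,0]],
])

```text
clock: 2.3
tcp_pos: [0.5067, 0.1214, 0.1707]
orientation: [0.563, -0.427, 0.564, 0.428]
wrist_force: [0.3, 0.9, -0.4]
finger_gap: 0.0002
```

Run:
```python
from h import *
where();go(-.035,0,.071)
print(env.nose_length)
p,d=snap('side','side1');cv2.imwrite('pics/side1z.png',cv2.resize(p[60:240,200:350,::-1],None,fx=4,fy=3.3,interpolation=cv2.INTER_CUBIC)[:594])
p,d=snap('top','top1');cv2.imwrite('pics/top1z.png',cv2.resize(p[130:250,180:335,::-1],None,fx=5,fy=5,interpolation=cv2.INTER_CUBIC))
```

```text
t 2.3 dx,dy,tipz [-3.680e-02 -1.000e-04  1.597e-01] F [ 0.3  0.9 -0.4] gap 0.00017366426623616148 
 [[-0.001, -0.963, 0.269], [0.0, 0.269, 0.963], [-1.0, 0.001, 0.0]]
rot [-0.003   0.0001 -0.0013] shift [ 0.0887 -0.0019  0.0001]
0.011
```

View pics/side1z.png

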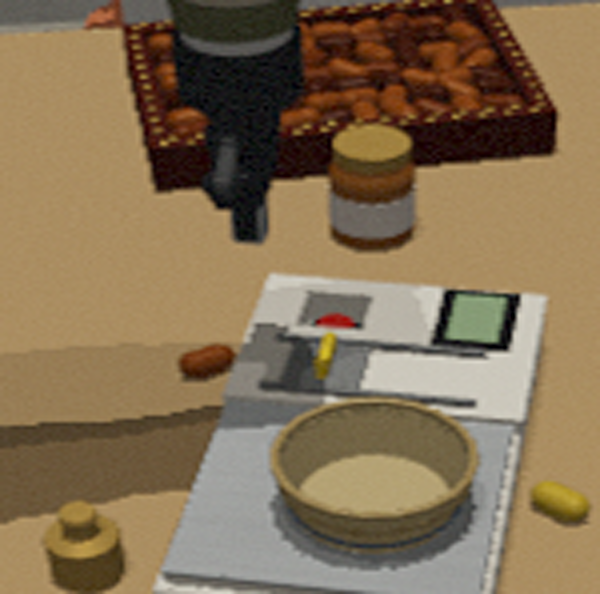

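View pics/top1z.png

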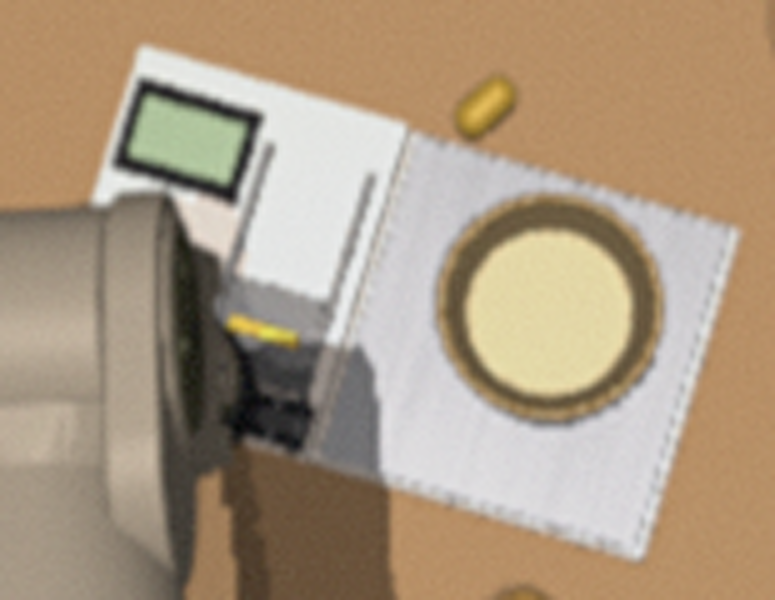

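The finger is near side of the ridge and over the cover lane; I'll check the tip's measured height via depth.

Run:
```python
from h import *
d=np.load('side1_d.npy')
P=[]
for v in range(100,140):
  for u in range(245,275):
    w=world('side',u,v,d=d[v,u])
    if .4<w[0]<.58 and .05<w[1]<.2 and w[2]>.12:P.append(w)
P=np.array(P);e=P[:,:2]-WELL
for lo in np.arange(.14,.24,.01):
    m=(P[:,2]>=lo)&(P[:,2]<lo+.01)
    if m.any(): print(round(lo,3),m.sum(),np.round([(e[m]@X).min(),(e[m]@X).max(),(e[m]@Y).min(),(e[m]@Y).max()],4))
print(P[:,2].min(),np.sort(P[:,2])[:8])
```

```text
0.18 13 [-0.0486 -0.0271 -0.0105  0.0016]
0.19 29 [-0.0488 -0.0266 -0.015   0.0026]
0.2 32 [-0.048  -0.0262 -0.018   0.0036]
0.21 24 [-0.0432 -0.0264 -0.017   0.0066]
0.22 9 [-0.0276 -0.0245 -0.0124  0.0115]
0.23 37 [-0.0489 -0.0242 -0.0374  0.0254]
0.1828634515123695 [0.18286345 0.18373592 0.18434623 0.18458825 0.18550032 0.18629006
 0.18663729 0.18709579]
```

Run:
```python
from h import *
d=np.load('side1_d.npy');p=cv2.imread('pics/side1.png')
print('proj tip',proj('side',tgt(-.0368,-.012,.1597)))
for u in (260,262,264):
  for v in range(118,146,2): print(u,v,np.round(world('side',u,v,d=d[v,u]),3),p[v,u])
```

```text
proj tip [261.50783735 138.92587288]
260 118 [0.502 0.065 0.265] [23 25 27]
260 120 [0.502 0.069 0.256] [17  2 12]
260 122 [0.502 0.088 0.238] [21 25 19]
260 124 [0.502 0.105 0.22 ] [17 17 21]
260 126 [0.502 0.112 0.209] [27 31 23]
260 128 [0.501 0.11  0.205] [30 22 29]
260 130 [0.501 0.111 0.198] [ 7 16  9]
260 132 [0.501 0.112 0.191] [14 18 16]
260 134 [0.506 0.363 0.001] [100 143 173]
260 136 [0.505 0.349 0.003] [ 97 140 169]
260 138 [ 0.505  0.346 -0.002] [ 94 140 168]
260 140 [ 0.504  0.334 -0.   ] [ 96 140 170]
260 142 [0.504 0.319 0.003] [ 97 141 169]
260 144 [ 0.503  0.314 -0.001] [ 99 142 170]
262 118 [0.507 0.082 0.253] [ 9 10  4]
262 120 [0.507 0.08  0.249] [23 19 16]
262 122 [0.506 0.079 0.243] [18 16 11]
262 124 [0.506 0.087 0.232] [8 5 2]
262 126 [0.507 0.107 0.212] [28 23 22]
262 128 [0.506 0.103 0.209] [6 3 7]
262 130 [0.506 0.105 0.202] [16 18 14]
262 132 [0.506 0.108 0.193] [28 26 29]
262 134 [ 0.512  0.364 -0.   ] [ 97 136 161]
262 136 [0.512 0.351 0.001] [100 143 173]
262 138 [ 0.511  0.346 -0.002] [ 98 142 171]
262 140 [ 0.511  0.335 -0.002] [ 95 139 169]
262 142 [0.51  0.319 0.003] [100 144 171]
262 144 [ 0.509  0.312 -0.   ] [ 97 140 169]
264 118 [0.512 0.101 0.239] [15  0  8]
264 120 [0.512 0.107 0.229] [23 19 18]
264 122 [0.512 0.092 0.234] [34 30 30]
264 124 [0.512 0.115 0.212] [58 61 61]
264 126 [0.512 0.111 0.209] [60 62 63]
264 128 [0.512 0.118 0.198] [57 57 55]
264 130 [0.511 0.112 0.196] [48 48 48]
264 132 [0.511 0.114 0.189] [45 45 43]
264 134 [ 0.519  0.364 -0.001] [ 91 123 144]
264 136 [ 0.518  0.356 -0.002] [ 97 142 171]
264 138 [0.517 0.341 0.001] [ 98 141 170]
264 140 [ 0.517  0.333 -0.001] [ 95 140 170]
264 142 [0.516 0.32  0.001] [101 143 173]
264 144 [ 0.515  0.314 -0.002] [ 96 140 170]
```

The image puts the tip ~25 mm higher than nominal. I'll descend partly and re-measure before relying on it.

Emit:
step_arm([
  [[0,0,0,0.02,-0.001,0,0],[0,0,0,0.04,-0.0019,0,0],[0,0,0,0.06,-0.0019,0,0],[0,0,0,0.07,-0.0019,0,0],[0,0,0,0.07,-0.0019,0,0]],
])

```text
clock: 2.9
tcp_pos: [0.5057, 0.1238, 0.1004]
orientation: [0.561, -0.428, 0.563, 0.43]
wrist_force: [0.3, -0.4, -0.1]
finger_gap: -0.0001
```

```bash
cat >> h.py <<'E'
def tipscan(name):
    p,d=snap('side',name); H,W=d.shape
    cal=env.get_calibration('side');K=cal['mtx'];T=np.linalg.inv(cal['camera_from_world'])
    uu,vv=np.meshgrid(range(W),range(H))
    P=(np.stack([(uu-K[0,2])/K[0,0]*d,(vv-K[1,2])/K[1,1]*d,d,np.ones_like(d)],-1)@T.T)[...,:3]
    _,tp,_=cur(); m=(np.hypot(P[...,0]-tp[0],P[...,1]-tp[1])<.03)&(p.max(2)<90)&(P[...,2]>.05)
    v=np.nonzero(m)[0]; v0=v.max()
    for r in range(v0-4,v0+1):
        q=P[r][m[r]]; print(r,np.nonzero(m[r])[0][[0,-1]],np.round(q.mean(0),3))
    a,b=proj('side',tp+[0,0,-.011]);print('nominal tip px',a,b)
    cv2.imwrite(f'pics/{name}z.png',cv2.resize(p[100:220,210:350,::-1],None,fx=5,fy=5,interpolation=cv2.INTER_CUBIC))
E
python3 - <<'E'
from h import *
where();tipscan('side2')
E
```

```text
t 2.9 dx,dy,tipz [-0.0383  0.0019  0.0894] F [ 0.3 -0.4 -0.1] gap -0.00013369330232670831 
 [[-0.003, -0.965, 0.264], [0.001, 0.264, 0.965], [-1.0, 0.003, -0.0]]
171 [271 273] [0.526 0.105 0.065]
172 [271 272] [0.525 0.101 0.066]
173 [271 271] [0.523 0.099 0.064]Traceback (most recent call last):
  File "<stdin>", line 2, in <module>
  File "h.py", line 36, in tipscan
    q=P[r][m[r]]; print(r,np.nonzero(m[r])[0][[0,-1]],np.round(q.mean(0),3))
                          ~~~~~~~~~~~~~~~~~~~^^^^^^^^
IndexError: index 0 is out of bounds for axis 0 with size 0
```

```bash
sed -i 's/m=(np.hypot.*$/m=(np.hypot(P[...,0]-tp[0],P[...,1]-tp[1])<.03)\&(p.max(2)<75)\&(P[...,2]>tp[2]-.02)/; s/for r in range(v0-4,v0+1):/for r in sorted(set(v))[-5:]:/' h.py
python3 - <<'E'
from h import *
where();tipscan('side3')
E
```

```text
t 2.95 dx,dy,tipz [-0.0373  0.002   0.0904] F [-0.  0.  0.] gap -0.00018939833849311035 
 [[-0.001, -0.964, 0.264], [0.001, 0.264, 0.964], [-1.0, 0.001, 0.0]]
149 [260 267] [0.506 0.113 0.136]
150 [260 267] [0.507 0.113 0.132]
151 [260 266] [0.506 0.113 0.129]
152 [260 266] [0.505 0.112 0.127]
153 [260 266] [0.505 0.112 0.124]
nominal tip px 264.1545602685623 159.81770241814013
```

View pics/side3z.png

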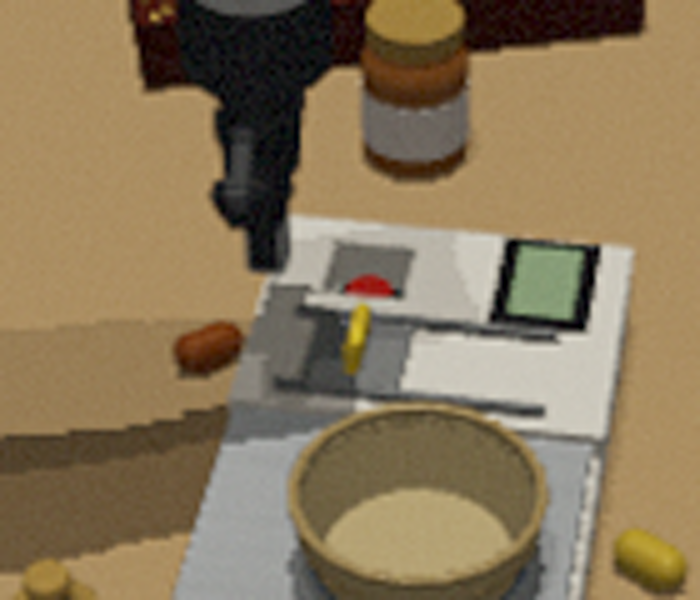

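Run:
```python
from h import *
p=cv2.imread('pics/side0.png');d=np.load('side0_d.npy')
print(proj('side',[.131,.559,.207]))
cv2.imwrite('pics/s0g.png',cv2.resize(p[0:70,90:170],None,fx=7,fy=7,interpolation=cv2.INTER_CUBIC))
for v in range(20,52,2):
  print(v,[(u,np.round(world('side',u,v,d=d[v,u]),3).tolist()) for u in (116,122,128,132)])
d=np.load('side3_d.npy')
for v in range(105,156,3):print(v,[np.round(world('side',u,v,d=d[v,u]),3).tolist() for u in (258,261,264,267)])
```

```text
[132.63274475  51.21087416]
20 [(116, [0.125, 0.488, 0.336]), (122, [0.131, 0.531, 0.318]), (128, [0.13, 0.604, 0.286]), (132, [0.141, 0.606, 0.285])]
22 [(116, [0.123, 0.489, 0.33]), (122, [0.127, 0.539, 0.308]), (128, [-0.263, 2.231, -0.403]), (132, [0.142, 0.598, 0.282])]
24 [(116, [0.122, 0.49, 0.325]), (122, [0.131, 0.516, 0.312]), (128, [-0.269, 2.244, -0.421]), (132, [0.141, 0.596, 0.277])]
26 [(116, [0.12, 0.49, 0.318]), (122, [0.13, 0.515, 0.307]), (128, [-0.266, 2.219, -0.424]), (132, [0.137, 0.605, 0.267])]
28 [(116, [0.111, 0.518, 0.301]), (122, [0.129, 0.512, 0.302]), (128, [-0.271, 2.225, -0.44]), (132, [0.136, 0.603, 0.261])]
30 [(116, [0.113, 0.506, 0.3]), (122, [0.128, 0.51, 0.297]), (128, [-0.278, 2.242, -0.46]), (132, [0.136, 0.598, 0.257])]
32 [(116, [0.116, 0.489, 0.302]), (122, [0.129, 0.503, 0.295]), (128, [-0.278, 2.226, -0.467]), (132, [0.133, 0.605, 0.248])]
34 [(116, [0.114, 0.489, 0.296]), (122, [0.128, 0.502, 0.289]), (128, [-0.286, 2.247, -0.489]), (132, [-0.251, 2.206, -0.473])]
36 [(116, [-0.186, 1.583, -0.201]), (122, [0.124, 0.511, 0.279]), (128, [-0
[... 1890 characters left out ...]
0.198], [0.518, 0.102, 0.197]]
135 [[0.495, 0.075, 0.21], [0.503, 0.108, 0.184], [0.51, 0.107, 0.185], [0.518, 0.101, 0.188]]
138 [[0.494, 0.065, 0.208], [0.501, 0.065, 0.208], [0.51, 0.108, 0.174], [0.518, 0.126, 0.16]]
141 [[0.494, 0.064, 0.199], [0.501, 0.06, 0.202], [0.509, 0.091, 0.178], [0.518, 0.126, 0.151]]
144 [[0.493, 0.085, 0.175], [0.501, 0.08, 0.178], [0.508, 0.085, 0.173], [0.517, 0.126, 0.141]]
147 [[0.493, 0.12, 0.138], [0.501, 0.112, 0.144], [0.509, 0.108, 0.146], [0.517, 0.123, 0.134]]
150 [[0.495, 0.285, -0.001], [0.501, 0.113, 0.133], [0.508, 0.108, 0.136], [0.516, 0.12, 0.126]]
153 [[0.494, 0.271, -0.002], [0.5, 0.111, 0.125], [0.508, 0.108, 0.126], [0.519, 0.191, 0.06]]
```

View pics/s0g.png

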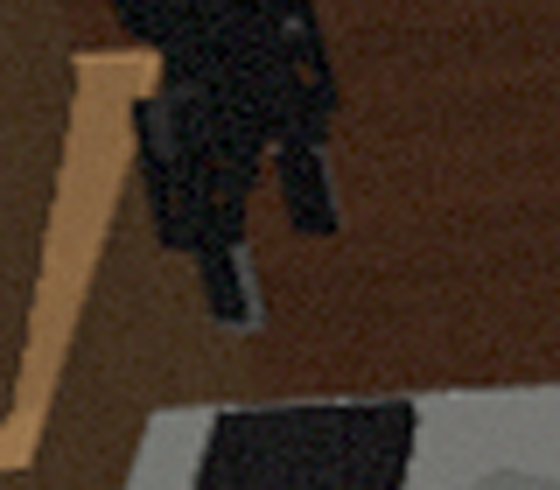

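The photos from both heights agree: the visible fingertip is about 29 mm above the nominal one, though x and y match. I'll go by the picture, descending in small guarded steps.

Emit:
step_arm([
  [[0,0,0,0.01,0,-0.002,0],[0,0,0,0.02,0,-0.002,0],[0,0,0,0.03,0,-0.002,0],[0,0,0,0.03,0,-0.002,0],[0,0,0,0.03,0,-0.002,0]],
])

```text
clock: 3.5
tcp_pos: [0.5066, 0.1214, 0.0715]
orientation: [0.562, -0.428, 0.562, 0.429]
wrist_force: [0.2, 0.8, 1.0]
finger_gap: -0.0002
```

Run:
```python
from h import *
where();tipscan('side4')
```

```text
t 3.5 dx,dy,tipz [-0.0369 -0.0001  0.0605] F [0.2 0.8 1. ] gap -0.00015067775338907757 
 [[-0.001, -0.964, 0.265], [0.001, 0.265, 0.964], [-1.0, 0.001, 0.0]]
169 [272 275] [0.531 0.114 0.065]
170 [272 275] [0.531 0.111 0.064]
171 [271 274] [0.528 0.106 0.065]
172 [271 273] [0.526 0.103 0.064]
173 [271 272] [0.524 0.1   0.063]
nominal tip px 264.50346820428723 168.90907465756845
```

View pics/side4z.png

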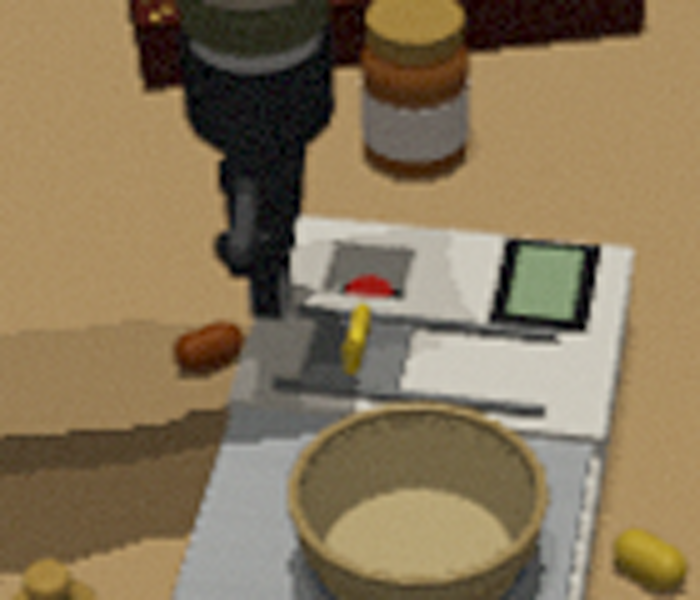

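No contact at nominal 0.0605 (panel height), confirming the offset. Going down 18 mm more.

Emit:
step_arm([
  [[0,0,0,0.008,0,0,0],[0,0,0,0.014,0,0,0],[0,0,0,0.018,0,0,0],[0,0,0,0.018,0,0,0]],
])

```text
clock: 3.95
tcp_pos: [0.5063, 0.1214, 0.0531]
orientation: [0.562, -0.428, 0.563, 0.429]
wrist_force: [0.2, 0.3, -0.1]
finger_gap: 0.0
```

Run:
```python
from h import *
where();tipscan('side5')
d=np.load('side5_d.npy')
for v in range(156,174):print(v,[np.round(world('side',u,v,d=d[v,u]),3).tolist() for u in (260,262,264,266)])
```

```text
t 3.95 dx,dy,tipz [-0.0372 -0.0002  0.0421] F [ 0.2  0.3 -0.1] gap 1.4997970688251855e-05 
 [[-0.002, -0.964, 0.265], [0.001, 0.265, 0.964], [-1.0, 0.002, 0.0]]
169 [272 275] [0.531 0.113 0.066]
170 [272 274] [0.529 0.112 0.063]
171 [271 273] [0.526 0.106 0.065]
172 [271 273] [0.526 0.105 0.062]
176 [265 265] [0.506 0.091 0.062]
nominal tip px 264.6594639092422 174.0561376599289
156 [[0.496, 0.061, 0.156], [0.501, 0.063, 0.153], [0.506, 0.08, 0.14], [0.512, 0.105, 0.118]]
157 [[0.496, 0.058, 0.155], [0.501, 0.058, 0.154], [0.506, 0.081, 0.135], [0.512, 0.103, 0.117]]
158 [[0.496, 0.065, 0.146], [0.501, 0.059, 0.15], [0.506, 0.082, 0.131], [0.512, 0.107, 0.111]]
159 [[0.496, 0.074, 0.135], [0.479, -0.853, 0.892], [0.506, 0.078, 0.131], [0.512, 0.096, 0.116]]
160 [[0.496, 0.092, 0.117], [0.501, 0.081, 0.126], [0.506, 0.081, 0.125], [0.511, 0.093, 0.115]]
161 [[0.496, 0.094, 0.112], [0.501, 0.087, 0.118], [0.506, 0.082, 0.121], [0.512, 0.114, 0.095]]
162 [[0.496, 0.113, 0.093], [0.501, 0.111, 0.094], [0.506, 0.107, 0.098], [0.512, 0.114, 0.091]]
163 [[0.496, 0.114, 0.089], [0.501, 0.106
[... 299 characters left out ...]
506, 0.107, 0.083], [0.511, 0.111, 0.079]]
167 [[0.495, 0.114, 0.075], [0.5, 0.11, 0.078], [0.505, 0.107, 0.08], [0.511, 0.112, 0.076]]
168 [[0.495, 0.113, 0.072], [0.5, 0.11, 0.075], [0.505, 0.111, 0.073], [0.511, 0.111, 0.073]]
169 [[0.495, 0.122, 0.061], [0.5, 0.117, 0.065], [0.505, 0.118, 0.064], [0.511, 0.111, 0.069]]
170 [[0.495, 0.123, 0.057], [0.5, 0.115, 0.063], [0.505, 0.119, 0.059], [0.511, 0.118, 0.059]]
171 [[0.494, 0.116, 0.059], [0.5, 0.115, 0.06], [0.505, 0.12, 0.055], [0.51, 0.112, 0.061]]
172 [[0.494, 0.113, 0.059], [0.499, 0.113, 0.058], [0.505, 0.11, 0.06], [0.51, 0.108, 0.061]]
173 [[0.494, 0.106, 0.061], [0.499, 0.105, 0.062], [0.505, 0.106, 0.06], [0.51, 0.107, 0.059]]
```

View pics/side5z.png

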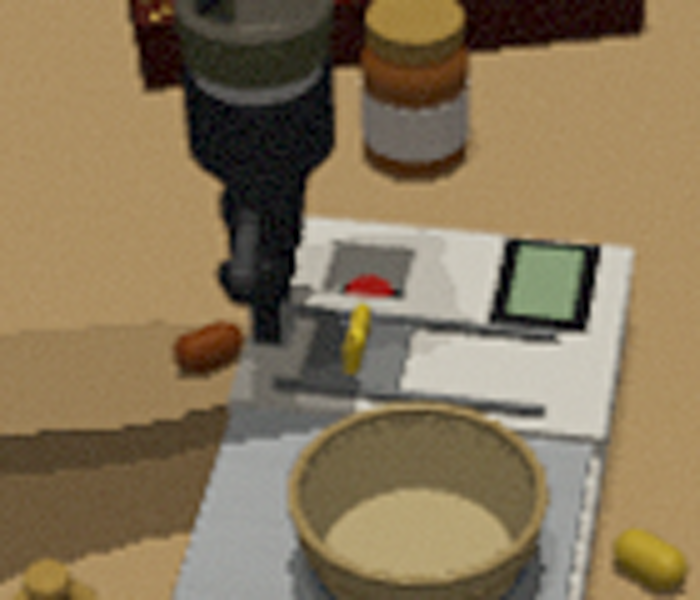

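Tip at row 168, true height ≈0.072 m (between plate 0.065 and ridge top 0.083). Pushing the cover open.

Emit:
step_arm([
  [[0,0,0,0,-0.012,0,0],[0,0,0,0,-0.024,0,0],[0,0,0,0,-0.032,0,0],[0,0,0,0,-0.04,0,0],[0,0,0,0,-0.048,0,0],[0,0,0,0,-0.056,0,0],[0,0,0,0,-0.064,0,0],[0,0,0,0,-0.071,0,0],[0,0,0,0,-0.076,0,0],[0,0,0,0,-0.079,0,0],[0,0,0,0,-0.079,0,0]],
])

```text
clock: 5.1
tcp_pos: [0.5833, 0.1004, 0.0533]
orientation: [0.562, -0.428, 0.562, 0.429]
wrist_force: [0.5, 1.9, 0.7]
finger_gap: 0.0002
```

Run:
```python
from h import *
where();tipscan('side6')
```

```text
t 5.1 dx,dy,tipz [0.0427 0.     0.0423] F [0.5 1.9 0.7] gap 0.00017288066113852447 
 [[-0.001, -0.964, 0.265], [0.001, 0.265, 0.964], [-1.0, 0.001, 0.0]]
174 [290 303] [0.589 0.086 0.065]
175 [289 303] [0.587 0.083 0.065]
176 [289 302] [0.585 0.08  0.064]
177 [289 299] [0.582 0.076 0.064]
178 [288 294] [0.576 0.073 0.064]
nominal tip px 293.2715760026217 177.04329382901133
```

View pics/side6z.png

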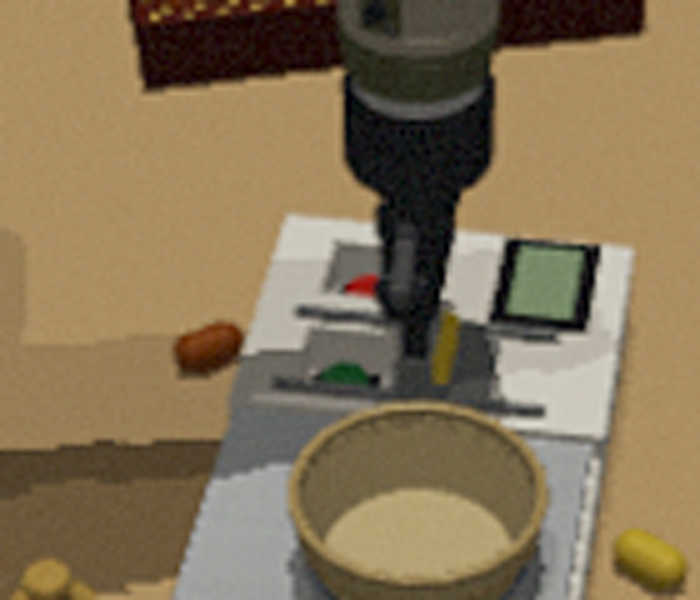

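```bash
cat >> h.py <<'E'
def ridge(name):
    p=cv2.imread(f'pics/{name}.png');hsv=cv2.cvtColor(p,cv2.COLOR_BGR2HSV);d=np.load(f'{name}_d.npy')
    m=cv2.inRange(hsv,(20,120,60),(36,255,255));m[:155]=0;m[182:]=0;m[:,:265]=0;m[:,315:]=0
    v,u=np.nonzero(m);W=np.array([world('side',a,b,d=d[b,a]) for a,b in zip(u,v)]);e=(W[:,:2]-WELL)
    print('ridge',len(u),u.min(),u.max(),v.min(),v.max(),'dx pct',np.round(np.percentile(e@X,[5,50,95]),4),'dy',np.round(np.percentile(e@Y,[5,50,95]),4),'z',np.percentile(W[:,2],[5,95]))
E
python3 - <<'E'
from h import *
for n in('side0','side5','side6'):ridge(n)
E
```

```text
ridge 49 279 283 161 174 dx pct [0.0067 0.0103 0.0126] dy [-0.0224 -0.0048  0.0148] z [0.06756104 0.08551914]
ridge 53 278 283 161 174 dx pct [0.0051 0.0103 0.0126] dy [-0.0224 -0.0076  0.0144] z [0.06781333 0.0847322 ]
ridge 54 296 301 162 176 dx pct [0.0543 0.0587 0.0611] dy [-0.0232 -0.0069  0.0209] z [0.06493428 0.08589401]
```

Cover moved ~48 mm to ≈0.056. A small nudge further to the stop, then retreat and centre over the well.

Emit:
step_arm([
  [[0,0,0,0,-0.002,0,0],[0,0,0,0,-0.003,0,0],[0,0,0,0,-0.003,0,0]],
])

```text
clock: 5.45
tcp_pos: [0.5858, 0.0997, 0.0533]
orientation: [0.562, -0.428, 0.562, 0.429]
wrist_force: [-2.2, 0.4, -0.5]
finger_gap: 0.0004
```

Emit:
step_arm([
  [[0,0,0,0,0.01,0,0],[0,0,0,-0.005,0.022,0,0],[0,0,0,-0.005,0.034,0,0],[0,0,0,-0.005,0.045,0,0],[0,0,0,-0.005,0.045,0,0]],
])

```text
clock: 5.95
tcp_pos: [0.5401, 0.1123, 0.0585]
orientation: [0.562, -0.428, 0.563, 0.43]
wrist_force: [-0.1, -0.3, 0.2]
finger_gap: 0.0002
```

Run:
```python
from h import *
where();tipscan('side7');ridge('side7');go(0,0,.045);snap('top','top7')
p=cv2.imread('pics/top7.png');cv2.imwrite('pics/top7z.png',cv2.resize(p[130:250,180:335],None,fx=5,fy=5,interpolation=cv2.INTER_CUBIC))
```

```text
t 5.95 dx,dy,tipz [-0.0021 -0.0001  0.0475] F [-0.1 -0.3  0.2] gap 0.00022709341238916144 
 [[-0.002, -0.965, 0.264], [0.001, 0.264, 0.965], [-1.0, 0.003, 0.0]]
168 [274 279] [0.538 0.101 0.078]
173 [276 281] [0.544 0.119 0.045]
174 [274 282] [0.543 0.114 0.045]
175 [274 282] [0.542 0.11  0.045]
176 [272 282] [0.541 0.102 0.049]
nominal tip px 277.5756846798855 173.94186364362994
ridge 46 298 302 163 176 dx pct [0.0564 0.0609 0.0629] dy [-0.0222 -0.0085  0.0144] z [0.06446182 0.08317078]
rot [ 0.0024  0.0003 -0.0012] shift [ 0.0026 -0.0008 -0.0001]
```

View pics/side7z.png

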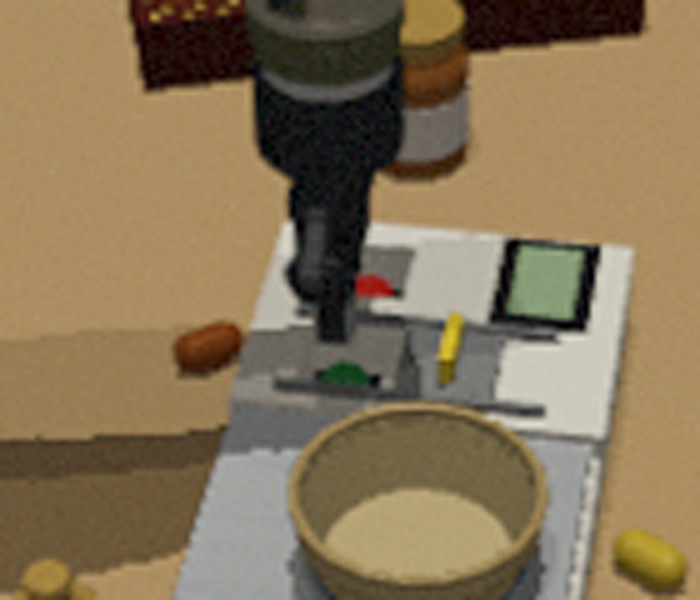

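View pics/top7z.png

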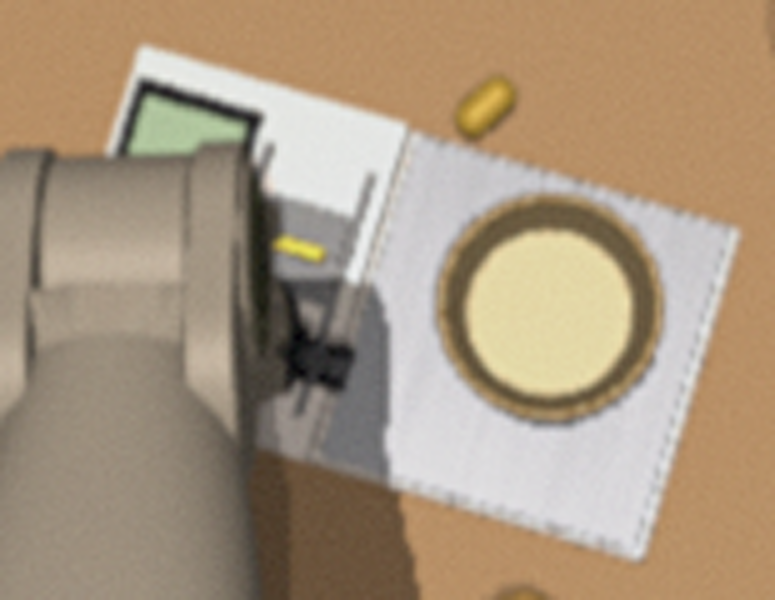

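Cover at the stop (≈0.058), basket undisturbed, finger centred. Descending into the well; key expected ~31 mm down.

Emit:
step_arm([
  [[0.0024,0,0,0,-0.002,0,0],[0.0024,0,0,0.01,-0.002,0,0],[0.0024,0,0,0.018,-0.002,0,0],[0.0024,0,0,0.024,-0.002,0,0],[0.0024,0,0,0.028,-0.002,0,0],[0.0024,0,0,0.028,-0.002,0,0]],
])

```text
clock: 6.65
tcp_pos: [0.5437, 0.1112, 0.03]
orientation: [0.562, -0.428, 0.563, 0.429]
wrist_force: [-1.9, 0.6, 3.7]
finger_gap: 0.0002
```

Emit:
step_arm([
  [[0,0,0,0.002,0,0,0],[0,0,0,0.004,0,0,0],[0,0,0,0.006,0,0,0],[0,0,0,0.006,0,0,0]],
])

```text
clock: 7.05
tcp_pos: [0.5439, 0.1112, 0.027]
orientation: [0.563, -0.428, 0.563, 0.428]
wrist_force: [-7.9, -1.0, 23.2]
finger_gap: -0.0002
```

Run:
```python
from h import *
where();tipscan('side8')
```

```text
t 7.05 dx,dy,tipz [ 0.0018 -0.      0.016 ] F [-7.9 -1.  23.2] gap -0.00016859982467435448 
 [[0.0, -0.964, 0.267], [0.0, 0.267, 0.964], [-1.0, -0.0, 0.0]]
173 [275 282] [0.543 0.1   0.061]
174 [273 282] [0.541 0.104 0.054]
175 [273 285] [0.545 0.109 0.046]
176 [275 285] [0.548 0.107 0.044]
177 [278 285] [0.554 0.105 0.041]
nominal tip px 278.75568515085143 182.70936218632775
```

View pics/side8z.png

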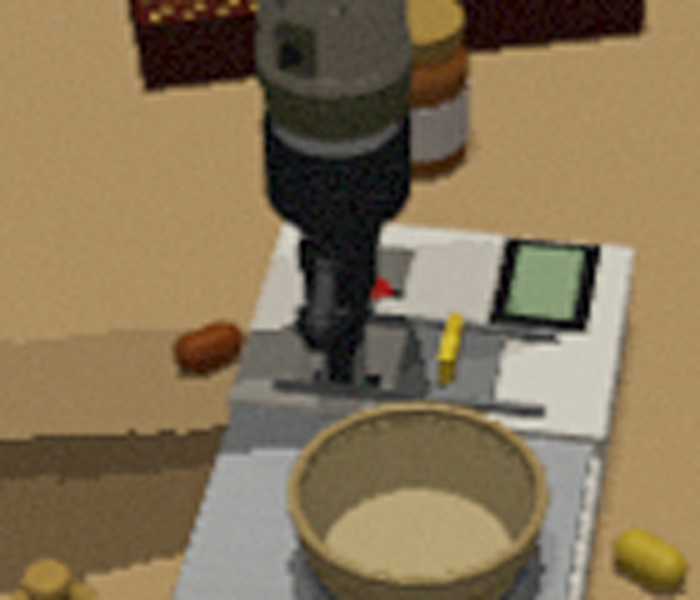

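Run:
```python
from h import *
s=env.get_state();print(s['wrist_force'],s['ft_torque'],s['tcp_pos'])
p=cv2.imread('pics/side8.png');cv2.imwrite('pics/s8zz.png',cv2.resize(p[145:190,255:315],None,fx=12,fy=12,interpolation=cv2.INTER_CUBIC))
p=cv2.imread('pics/side7.png');cv2.imwrite('pics/s7zz.png',cv2.resize(p[145:190,255:315],None,fx=12,fy=12,interpolation=cv2.INTER_CUBIC))
```

```text
[-7.98739361 -0.5265869  22.98978879] [-0.2294883   1.7591186   0.02119931] [0.54382201 0.11121849 0.02692239]
```

View pics/s8zz.png

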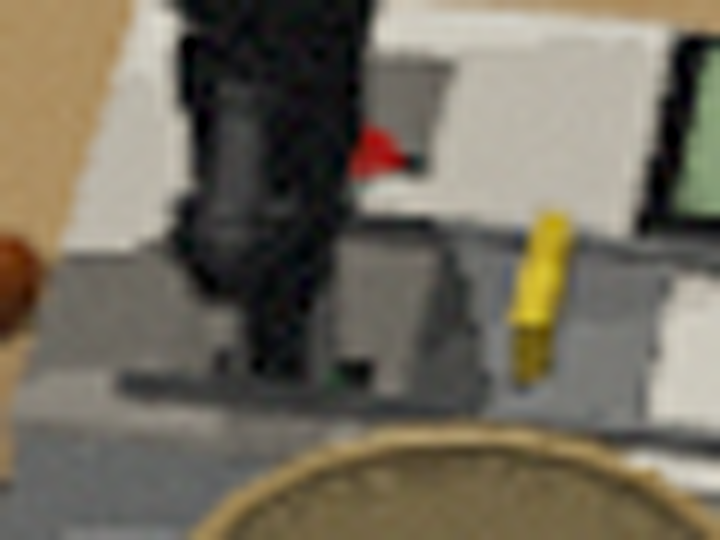

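View pics/s7zz.png

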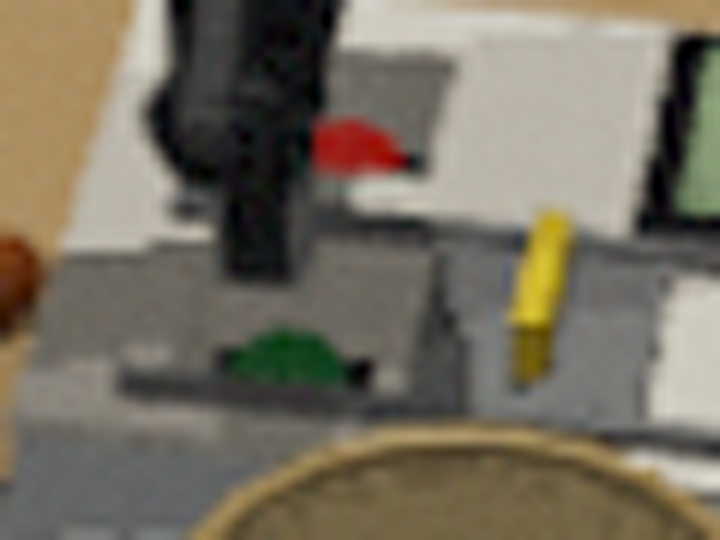

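The fingertip sits on the green key, which is mostly hidden and sunk; force has risen from 3.7 N to 23 N, which fits the key's bottom stop. Holding over a second.

Emit:
step_arm([
  [[0,0,0,0.003,0,0,0],[0,0,0,0.003,0,0,0],[0,0,0,0.003,0,0,0],[0,0,0,0.003,0,0,0],[0,0,0,0.003,0,0,0],[0,0,0,0.003,0,0,0],[0,0,0,0.003,0,0,0],[0,0,0,0.003,0,0,0],[0,0,0,0.003,0,0,0],[0,0,0,0.003,0,0,0],[0,0,0,0.003,0,0,0],[0,0,0,0.003,0,0,0]],
])

```text
clock: 8.3
tcp_pos: [0.5438, 0.1112, 0.0269]
orientation: [0.563, -0.429, 0.562, 0.428]
wrist_force: [-8.6, -0.9, 23.7]
finger_gap: 0.0
```

Run:
```python
from h import *
where()
```

```text
t 8.3 dx,dy,tipz [ 0.0018 -0.      0.0159] F [-8.6 -0.9 23.7] gap 3.575673689026173e-05 
 [[0.002, -0.964, 0.267], [-0.0, 0.267, 0.964], [-1.0, -0.002, 0.0]]
```

Checking by releasing slowly: a spring return over ~6 mm would confirm real key travel.

Emit:
step_arm([
  [[0,0,0,-0.001,0,0,0],[0,0,0,-0.001,0,0,0]],
])

```text
clock: 8.5
tcp_pos: [0.544, 0.1113, 0.029]
orientation: [0.563, -0.429, 0.562, 0.428]
wrist_force: [-2.0, -1.0, 3.5]
finger_gap: 0.0002
```

Emit:
step_arm([
  [[0,0,0,-0.002,0,0,0],[0,0,0,-0.002,0,0,0]],
])

```text
clock: 8.7
tcp_pos: [0.5443, 0.1113, 0.0313]
orientation: [0.564, -0.429, 0.562, 0.428]
wrist_force: [-0.4, -0.4, 2.7]
finger_gap: 0.0002
```

Emit:
step_arm([
  [[0,0,0,-0.002,0,0,0],[0,0,0,-0.002,0,0,0]],
])

```text
clock: 8.9
tcp_pos: [0.5445, 0.1113, 0.0333]
orientation: [0.564, -0.429, 0.562, 0.427]
wrist_force: [-0.3, 0.4, 1.3]
finger_gap: 0.0001
```

Emit:
step_arm([
  [[0,0,0,-0.002,0,0,0],[0,0,0,-0.002,0,0,0]],
])

```text
clock: 9.1
tcp_pos: [0.5446, 0.1113, 0.0352]
orientation: [0.564, -0.429, 0.562, 0.428]
wrist_force: [-0.8, -0.3, -0.1]
finger_gap: -0.0004
```

Force fell 3.5→2.7→1.3→0 N over ~6.5 mm: the key was fully down and has sprung back. This also fixes the true tip at TCP +0.0125 m. Now lift, go over the ridge to its far side.

Emit:
step_arm([
  [[0,0,0,-0.02,0,0,0],[0,0,0,-0.04,0,0,0],[0,0,0,-0.06,0,0,0],[0,0,0,-0.06,-0.02,0,0],[0,0,0,-0.06,-0.045,0,0],[0,0,0,-0.06,-0.07,0,0],[0,0,0,-0.06,-0.083,0,0],[0,0,0,-0.06,-0.083,0,0]],
])

```text
clock: 9.9
tcp_pos: [0.6259, 0.0886, 0.0949]
orientation: [0.564, -0.429, 0.562, 0.427]
wrist_force: [0.9, 0.7, 0.6]
finger_gap: -0.0002
```

Run:
```python
from h import *
where();go(.085,0,.047);tipscan('side9');ridge('side9')
```

```text
t 9.9 dx,dy,tipz [ 0.0869 -0.      0.0839] F [0.9 0.7 0.6] gap -0.00017315074118451132 
 [[0.004, -0.964, 0.267], [0.0, 0.267, 0.964], [-1.0, -0.004, 0.001]]
rot [-0.001   0.0012  0.0041] shift [ 0.0369  0.002  -0.    ]
157 [307 314] [0.626 0.08  0.125]
158 [307 313] [0.624 0.078 0.124]
159 [307 313] [0.624 0.078 0.12 ]
160 [307 313] [0.624 0.077 0.117]
161 [308 313] [0.626 0.079 0.112]
nominal tip px 309.28589761498773 166.9583022730829
ridge 50 297 302 163 176 dx pct [0.0559 0.061  0.0632] dy [-0.0212 -0.0104  0.0131] z [0.06382578 0.08541279]
```

View pics/side9z.png

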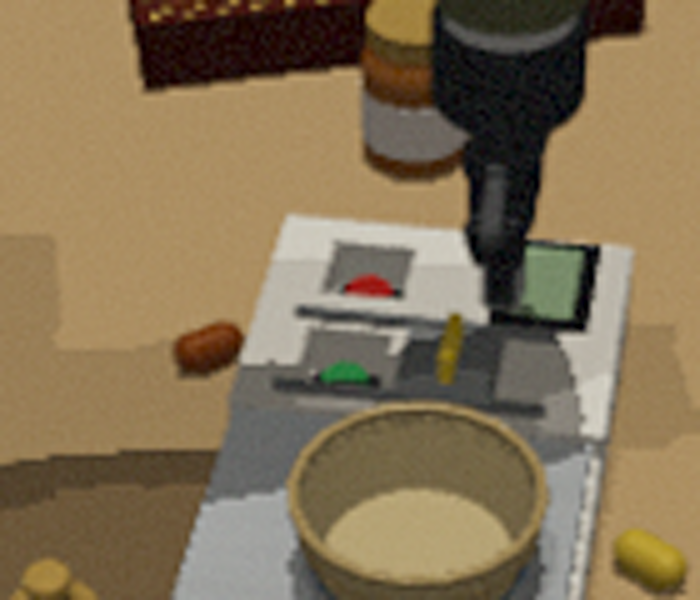

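Green key is up again; the finger is behind the ridge with clear space. Descend, then pull shut.

Emit:
step_arm([
  [[0,0,0.004,0.012,0,0,0],[0,0,0.004,0.024,0,0,0],[0,0,0.004,0.032,0,0,0],[0,0,0.004,0.037,0,0,0],[0,0,0.004,0.037,0,0,0]],
])

```text
clock: 10.45
tcp_pos: [0.6234, 0.0891, 0.0565]
orientation: [0.562, -0.427, 0.563, 0.429]
wrist_force: [-0.4, -0.8, -0.0]
finger_gap: -0.0004
```

Emit:
step_arm([
  [[0,0,0,0,0.008,0,0],[0,0,0,0,0.016,0,0],[0,0,0,0,0.024,0,0],[0,0,0,0,0.032,0,0],[0,0,0,0,0.04,0,0],[0,0,0,0,0.048,0,0],[0,0,0,0,0.056,0,0],[0,0,0,0,0.063,0,0],[0,0,0,0,0.067,0,0],[0,0,0,0,0.069,0,0],[0,0,0,0,0.069,0,0]],
])

```text
clock: 11.55
tcp_pos: [0.5586, 0.1072, 0.0572]
orientation: [0.563, -0.428, 0.563, 0.428]
wrist_force: [4.9, -1.4, -2.7]
finger_gap: 0.0004
```

Run:
```python
from h import *
where();tipscan('side10');ridge('side10')
```

```text
t 11.55 dx,dy,tipz [ 0.0171 -0.      0.0462] F [ 4.9 -1.4 -2.7] gap 0.0003917540759351324 
 [[0.0, -0.964, 0.267], [0.0, 0.267, 0.964], [-1.0, -0.0, 0.0]]
172 [274 287] [0.554 0.099 0.065]
173 [274 287] [0.553 0.096 0.063]
174 [275 287] [0.552 0.091 0.064]
175 [277 286] [0.55  0.088 0.064]
176 [279 286] [0.552 0.084 0.064]
nominal tip px 284.02992076111565 175.0583711355205
ridge 43 276 279 162 174 dx pct [-0.0017  0.0026  0.0051] dy [-0.0236 -0.011   0.0034] z [0.06828366 0.0894557 ]
```

View pics/side10z.png

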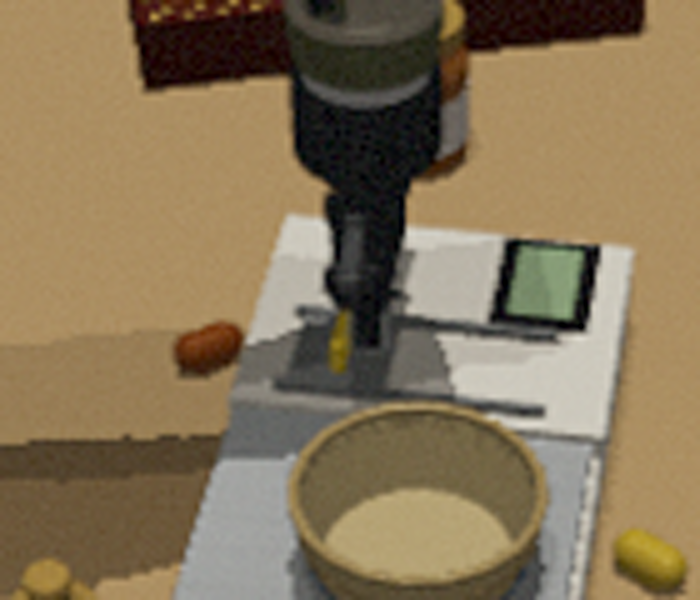

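Ridge is back over the well (≈0 by the same estimator, 60 mm shift). A little extra push to confirm the stop.

Emit:
step_arm([
  [[0,0,0,0,0.002,0,0],[0,0,0,0,0.0025,0,0],[0,0,0,0,0.0025,0,0]],
])

```text
clock: 11.9
tcp_pos: [0.5587, 0.1072, 0.0573]
orientation: [0.564, -0.429, 0.562, 0.427]
wrist_force: [6.6, -2.0, -5.9]
finger_gap: -0.0002
```

Emit:
step_arm([
  [[0,0,0,0,-0.01,0,0],[0,0,0,-0.02,-0.012,0,0],[0,0,0,-0.06,-0.012,0,0],[0,0,0,-0.1,-0.012,0,0],[0,0,0,-0.14,-0.012,0,0],[0,0,0,-0.16,0.03,0,0],[0,0,0,-0.16,0.08,0.01,0],[0,0,0,-0.16,0.12,0.04,0],[0,0,0,-0.16,0.15,0.07,0],[0,0,0,-0.16,0.16,0.1,0],[0,0,0,-0.16,0.16,0.1,0]],
])

```text
clock: 13.0
tcp_pos: [0.4295, 0.2494, 0.2168]
orientation: [0.563, -0.43, 0.561, 0.428]
wrist_force: [-0.3, -0.3, -0.1]
finger_gap: 0.0002
```

Run:
```python
from h import *
where();tipscan('side11');ridge('side0');ridge('side11');snap('top','top11')
a=cv2.imread('pics/side0.png');b=cv2.imread('pics/side11.png')
for t in('basket','weight','date_a','jar','scoop','carton'):
    print(t,[np.round(x['uv'],1).tolist() for x in env.boxes_of('side',t)][:3])
```

```text
t 13.0 dx,dy,tipz [-0.1452  0.1027  0.2058] F [-0.3 -0.3 -0.1] gap 0.0001663154782414167 
 [[0.004, -0.965, 0.263], [0.001, 0.263, 0.965], [-1.0, -0.004, 0.002]]
87 [225 233] [0.431 0.24  0.248]
88 [225 233] [0.43  0.24  0.245]
89 [225 233] [0.43  0.241 0.242]
90 [225 231] [0.427 0.238 0.24 ]
91 [226 231] [0.428 0.238 0.237]
nominal tip px 230.28605286918668 99.38130508709412
ridge 49 279 283 161 174 dx pct [0.0067 0.0103 0.0126] dy [-0.0224 -0.0048  0.0148] z [0.06756104 0.08551914]
ridge 47 276 280 161 173 dx pct [-0.0015  0.0024  0.0053] dy [-0.0223 -0.0068  0.0132] z [0.07097128 0.08347903]
basket [[379.6, 276.0], [280.7, 305.4]]
weight [[221.3, 227.2]]
date_a [[338.0, 212.1], [279.5, 171.8], [253.0, 171.5]]
jar [[292.9, 117.3], [271.6, 214.1]]
scoop [[181.9, 380.3]]
carton [[319.6, 381.4], [277.8, 168.9]]
```

View pics/side11.png

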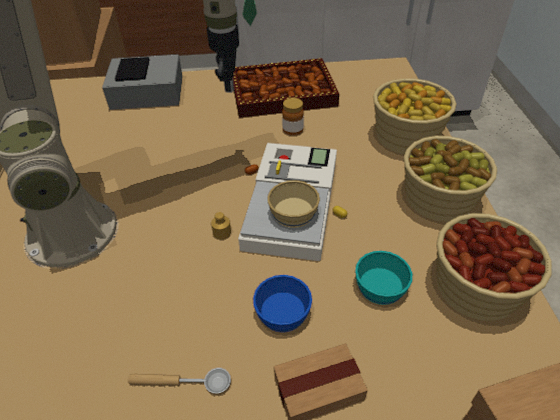

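View pics/top11.png

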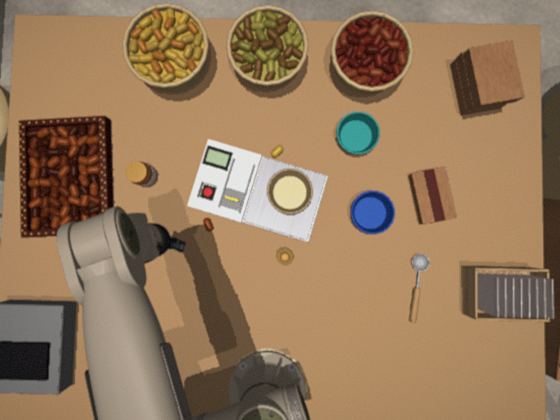

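The cover is shut: the ridge is 8 mm back from where it started, at (231,199) in the top view. The basket (290,191), weight, dates, jar, scoop and carton are all unmoved, and the arm is clear.

Run:
```python
from workcell import env
print(env.hand_in())
```

```text
the job is handed in; nothing more can be done
None
```

The tare job is done and handed in at about 13 s of the 45 s allowed; the hand-in reports no verdict.

- **Opening the cover:** it started about 8 mm ajar, and I pushed it to its end stop at about 0.058 m.
- **Pressing the tare key:** I held it down for over 1.2 s at about 23 N. As I lifted off, the force fell 3.5, 2.7, 1.3, then 0 N over roughly 6 mm, so the key had been fully down and sprang back. A later picture shows the green key up.
- **Shutting the cover:** I pushed it back to its stop, where the force rose with no further movement. The final picture puts the ridge within about 1 mm of fully shut.
- **End state:** in the last pictures the basket, the red key and everything else look unmoved. The arm is clear, with the wrist force near zero.

**Checks that disagreed:**
- **Fingertip height:** the real fingertip is about 23 mm higher than the TCP and `nose_length` give (the side camera suggested 28–30 mm). I set heights from the pictures, then from contact with the key.
- **Sideways force:** there was about 8 N sideways on the wrist during the key press. It went away on release, and I did not find its cause.
- **Basket detection:** in the last side picture the network reported only the two blue and turquoise look-alikes. I checked the basket by eye in both camera views instead.

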